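# Tip a cover plate out of its nest and check it for rocking

### The arm

A 7-joint arm with a two-finger parallel gripper is mounted at the origin on a cart in front of the work surface, level with it; the furniture and walls round the work are solid. World frame = base frame: x ahead of the robot, y to its left, z up, the work surface at z = 0. Lengths are in m, angles in rad, forces in N, time in s.
With the tool pointing down it reaches from about 0.4 to 0.85 m from the base axis. Payload 10.4 kg.
Tool frame: the origin (TCP) lies on the centre line of the jaws, within the pads' length; the fingertips stand 22 mm ahead of it and the grasp point (between the pads) lies 3 mm ahead of it; z points along the fingers, y is the line along which they close (so a half turn about z gives the same grasp; the last joint's range is limited). The gripper opens to 87 mm and grips with 3 to 60 N. Pads are 19 mm wide; open, the fingers measure 117 mm over their backs; the gripper's body (75 mm by 190 mm) begins 51 mm behind the grasp point.
Start: joints at [1.281, 0.332, -0.065, 1.46, 0.022, 1.35, -0.088], TCP at [0.165, -0.603, 0.245] pointing down, gripper open.
Joint ranges: [-2.6, 2.6], [-0.5, 2.12], [-1.47, 1.34], [0.16, 2.42], [-1.27, 4.41], [0.06, 2.06], [-2.6, 2.6]. Speed limits (rad/s): [2.22, 2.22, 2.79, 2.79, 3.14, 3.14, 3.14].

### API

Orientations are given as a unit quaternion [x, y, z, w].
In Python, from bench import r gives the robot as it stands.
- The arm moves only by the tool tcp_steps, called as a command line: name --argument value ..., lists and objects as JSON in quotes. Schema: {"type":"object","properties":{"moves":{"type":"array","items":{"type":"array","items":{"type":"array","items":{"type":"number"},"minItems":5,"maxItems":5},"minItems":1,"maxItems":12},"minItems":1,"maxItems":1},"grip_force":{"type":"number"},"only":{"type":"string"},"quiet":{"type":"boolean"},"lines":{"type":"string"}},"required":["moves"],"additionalProperties":false}. moves is a list that holds a single list of rows (three levels of brackets), with 1 to 12 rows, each of 5 numbers: dx, dy, dz in m, then a turn about the tool's z in rad, then the finger opening in m; each row is the pose to reach, as a shift and turn from the pose commanded when the call began, along the tool's axes at that moment; what a row does not reach only later rows make up. A row lasts 1/10 s, in which the tool goes at most 0.05 m and 0.15 rad, less where a joint would pass 70% of its speed; a pose out of reach is approached as far as the arm can. The fingers move at their own pace and stop on an object; grip_force is the grip in N (left out, the last holds). Time passes only in rows, so rows that do not move let the fingers close. The tool returns the time, the measured TCP pose, the force, the opening and the grip force at its end. only (a regular expression) keeps the lines of the reply that match it, lines (a string "A,B") keeps lines A to B, and quiet returns only ok. Input that does not fit is refused with a message, and nothing moves.
- r.read_state(): the state, without advancing time (a new reading comes with each control period).
- r.camera(name): name is "side" or "top" or "wrist"; returns a dict with "img" (420x560x3 uint8, red, green, blue), "fx", "fy", "cx", "cy" (pixels), "k1" (the pictures are not rectified: a ray, as slopes to the right and down, at radius r is drawn at 1 + k1 r^2 times it, then the intrinsics apply), "pose" (4x4, takes a point from camera to world coordinates). Camera axes: x right, y down, z forward; pixel columns grow to the right and rows downward; lengths in m; the calibration is good to about 2 mm. A picture is of the moment at which its call begins. There is no depth.
- r.close_job(): hands the job in; it is judged then, once.
The state is a dict: "time": time; "joint_positions": joint angles; "joint_vel": joint speeds; "joint_torque": joint torques, N m; "ee_pos": TCP position; "eef_rot": TCP orientation; "ft_force": force on the tool from outside, world axes, zero at the start; "torque": the same for the moment, N m; "width": finger opening in m; "grip_force": force on a finger pad.
Only numpy, scipy, OpenCV 4.12 (cv2) and the standard library are available. Lean on these libraries where they do the work, as an engineer would, in place of code of your own. Each camera call takes 0.05 s, during which the arm holds its last target. There are 200 camera calls.

### The job

Take the cover plate out of the left-hand pocket of the dark grey plastic nest: the pocket leaves no room for fingers, so press down the end that lies over the sloping floor and draw it down the slope until the plate rests tilted there and its other end stands out to be gripped. Lay the plate gently and flat on the middle of the granite plate, let go, and press lightly on its corners to feel whether it rocks. If it rocks, put it flat in the grey reject tray; if it sits firm, leave it lying on the granite; leave the other plate in its pocket and everything else where it is.

Things in the scene. Friction and masses are not known exactly. Their poses are not given: they have to be found in the camera images.
- nest: fixed dark grey plastic block with two pockets side by side, open at the top: left-hand (middle at y = 38 mm) and right-hand (y = -38 mm). Origin on the underside, below the plates' middle; x runs away from the robot (yaw within 0.3), y left. Block x -79 to 58, y -80 to 80, rim at z = 41 mm. Pockets x -66 to 45 mm, 58 mm wide: 1 mm play on each side of a plate.
- left_bed (a point): in the left-hand pocket, nest axes: on the level bed (x -7 to 45 mm, y 38, z 31 mm in the nest frame), at nest x = 0. The plate lies on it within 2 mm of this point, its top flush with the rim, its +x end at the end wall, its -x end over the slope. The right-hand pocket is the same.
- left_ridge (a point): ridge of the left-hand pocket at nest x -7, z 31 mm: from here the floor slopes down 28 degrees towards -x. A plate's centre of mass lies 5 to 7 mm on the bed side, so one that is only pressed falls back; tilted on the slope and drawn 8 mm or more towards -x it stays tilted. Friction 0.45 to 0.75.
- left_stop (a point): top edge of the step at the foot of the left slope, nest x -56 (step to -66), z 18 mm: it stops a sliding plate. A plate down against it has slid about 13 mm, is tilted 28 degrees, and the underside of its +x end stands about 18 mm above the bed, 8 mm above the rim.
- plate_1: one of two milled aluminium cover plates that look alike, 88 (x) x 56 (y) x 10 mm, about 0.13 kg, four screw holes and a bore, look only. Origin: centre of the underside (0.7 mm below it if twisted), z up. Either may be in either pocket; one is sound, the other twisted; the names do not tell which. A sound one stands firm on a flat surface, whichever corner is pressed.
- plate_2: one of two milled aluminium cover plates that look alike, 88 (x) x 56 (y) x 10 mm, about 0.13 kg, four screw holes and a bore, look only. Origin: centre of the underside (0.7 mm below it if twisted), z up. Either may be in either pocket; one is sound, the other twisted; the names do not tell which. A twisted one stands on three corners; the fourth is 2.5 mm up and goes down under 1 N.
- granite_plate: fixed small dark granite surface plate, 170 (x) x 125 (y) x 36 mm; origin at the centre of the underside, top at z = 36 mm
- reject_tray: fixed shallow grey sheet-steel tray, outside 150 (x) x 116 (y) x 26 mm high, walls and floor 3 mm with a rolled rim of 5 mm; origin at the centre of the underside
- dial_indicator: dial indicator lying on the worktop, 110x58x22 mm, a bystander; origin at the centre of its underside
- ring_gauge: knurled steel ring, 62 mm across, 22 mm high, a bystander; origin at the centre of its underside
- bronze_bush: bronze flanged bush, 40 mm across, 36 mm high, a bystander; origin at the centre of its underside

How it is judged:
By the outcome, as a careful person would: the job done as asked, in the order asked, and still so for the second after the job is handed in, with the robot touching nothing.
It also fails if it takes over 72 s, if anything falls off the work surface, if the arm or the gripper's body presses on something with over 40 N, if the wrist force passes 120 N, or if a joint passes its speed limit or range.

## Working session

There is one attempt and no reset: what is moved stays moved. The work goes in short steps, Python scripts to look and compute and a tool call to move; the robot and the scene stay as the last step left them, time stands still between calls to the robot, and variables do not carry over. Pictures are saved under pics/ and viewed, at most 10 in all, crops included, and the job is handed in when it is done.

```bash
ls; mkdir -p pics
```

Create h.py:
```python
import numpy as np, cv2
from bench import r
def shot(name,fn):
    c=r.camera(name); np.savez('pics/'+fn+'.npz',**{k:np.array(v) for k,v in c.items()})
    cv2.imwrite('pics/'+fn+'.png',cv2.cvtColor(c['img'],cv2.COLOR_RGB2BGR)); return c
def load(fn):
    d=np.load('pics/'+fn+'.npz'); return {k:d[k] for k in d.files}
def ray(c,u,v):
    x=(u-c['cx'])/c['fx'];y=(v-c['cy'])/c['fy']
    rd=np.hypot(x,y);q=rd
    for _ in range(30): q=rd/(1+c['k1']*q*q)
    s=q/rd if rd>0 else 1
    d=c['pose'][:3,:3]@np.array([x*s,y*s,1]);return c['pose'][:3,3],d/np.linalg.norm(d)
def onz(c,u,v,z):
    o,d=ray(c,u,v);return o+d*(z-o[2])/d[2]
def proj(c,p):
    q=c['pose'][:3,:3].T@(np.asarray(p)-c['pose'][:3,3]);x,y=q[0]/q[2],q[1]/q[2];k=1+c['k1']*(x*x+y*y)
    return np.array([c['fx']*x*k+c['cx'],c['fy']*y*k+c['cy']])
def tri(c1,p1,c2,p2):
    o1,d1=ray(c1,*p1);o2,d2=ray(c2,*p2)
    t=np.linalg.lstsq(np.c_[d1,-d2],o2-o1,rcond=None)[0]
    a,b=o1+d1*t[0],o2+d2*t[1];return (a+b)/2,np.linalg.norm(a-b)
```

Run:
```python
from h import *
np.set_printoptions(precision=4,suppress=True)
t=shot('top','top0');s=shot('side','side0')
for c in(t,s):print(c['fx'],c['k1'],c['pose'])
st=r.read_state();print(st['time'],st['ee_pos'],st['eef_rot'],st['ft_force'],st['width'])
```

```text
bench.py
pics
457.42497565910253 0.04353502934116028 [[-0.0225 -0.9939  0.1076  0.4847]
 [-0.9997  0.0228  0.0012 -0.0534]
 [-0.0036 -0.1076 -0.9942  1.227 ]
 [ 0.      0.      0.      1.    ]]
515.8283608602418 -0.12906721929902654 [[-0.6799 -0.5805  0.448   0.1271]
 [-0.7333  0.5371 -0.417   0.3849]
 [ 0.0014 -0.612  -0.7908  0.8971]
 [ 0.      0.      0.      1.    ]]
0.1 [ 0.1647 -0.6026  0.2439] [ 0.9911  0.133  -0.0001 -0.0006] [0.5181 0.0237 0.0637] 0.08717291512357273
```

View pics/top0.png

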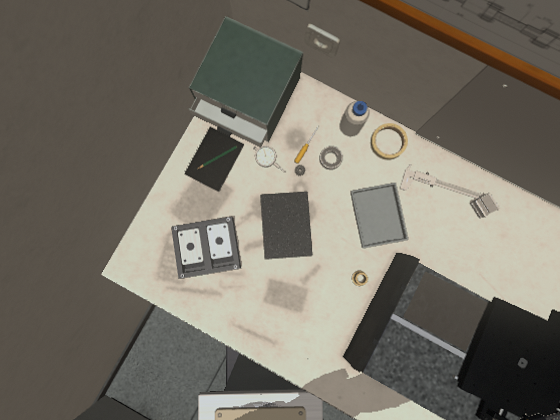

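View pics/side0.png

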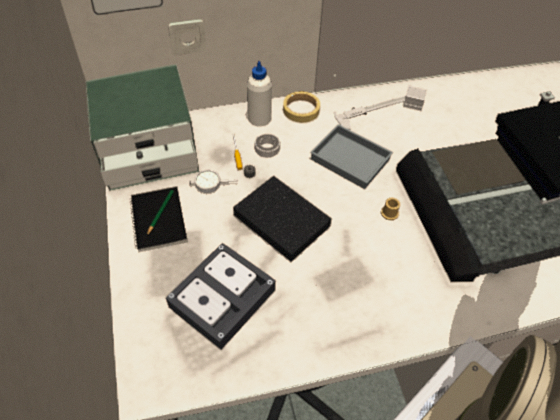

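The top view shows the nest at about (207,247), with the left plate at (190,247) and the right plate at (219,240). The granite is at (287,225), the tray at (380,215) and the bush at (360,278). The side view shows the left plate at (204,300) and the right at (230,271).

Run:
```python
from h import *
np.set_printoptions(precision=4,suppress=True)
t=load('top0');s=load('side0')
def quads(c,box,lo):
    g=cv2.cvtColor(c['img'],cv2.COLOR_RGB2GRAY);m=np.zeros_like(g);x0,y0,x1,y1=box
    m[y0:y1,x0:x1]=(g[y0:y1,x0:x1]>lo)*255
    cs=[k for k in cv2.findContours(m,cv2.RETR_EXTERNAL,cv2.CHAIN_APPROX_NONE)[0] if 400<cv2.contourArea(k)<2500]
    return [(cv2.minAreaRect(k),np.mean(k[:,0],0),cv2.moments(cv2.convexHull(k))) for k in cs]
T=quads(t,(174,220,238,272),140);S=quads(s,(178,252,266,328),140)
ce=lambda q:(q[2]['m10']/q[2]['m00'],q[2]['m01']/q[2]['m00'])
for q in T:print('T',q[0],ce(q),onz(t,*ce(q),.041))
for q in S:print('S',q[0],ce(q),onz(s,*ce(q),.041))
for q in T:
  for p in S:print(tri(t,ce(q),s,ce(p)))
# granite, tray by dark / gray
for n,b,f in(('gran',(250,180,325,270),lambda g:g<90),('tray',(345,175,412,252),lambda g:g<165)):
    g=cv2.cvtColor(t['img'],cv2.COLOR_RGB2GRAY);m=np.zeros_like(g);x0,y0,x1,y1=b;m[y0:y1,x0:x1]=f(g[y0:y1,x0:x1])*255
    m=cv2.morphologyEx(m,cv2.MORPH_OPEN,np.ones((5,5)))
    k=max(cv2.findContours(m,cv2.RETR_EXTERNAL,cv2.CHAIN_APPROX_NONE)[0],key=cv2.contourArea);R=cv2.minAreaRect(k);z=.036 if n=='gran' else .026
    P=np.array([onz(t,*p,z) for p in cv2.boxPoints(R)]);print(n,R,P.mean(0),P[:,:2].tolist(),np.linalg.norm(P[1]-P[0]),np.linalg.norm(P[2]-P[1]))
```

```text
T ((190.07998657226562, 246.05999755859375), (34.36539077758789, 21.354625701904297), 81.8698959350586) (190.06062734082397, 246.0404962546816) [0.5275 0.1713 0.041 ]
T ((218.9324493408203, 240.59457397460938), (33.70178985595703, 21.371868133544922), 80.53767395019531) (218.98142857142858, 240.5733333333333) [0.5398 0.0966 0.041 ]
S ((203.4857940673828, 300.3817138671875), (46.72977066040039, 29.99242401123047), 38.1572265625) (203.53992787223078, 300.59891808346214) [0.5263 0.1733 0.041 ]
S ((229.84060668945312, 272.0545959472656), (45.60548400878906, 28.223068237304688), 37.405357360839844) (230.05249788314987, 272.56731583403894) [0.5385 0.0986 0.041 ]
S ((194.5, 268.0), (32.0, 33.0), 90.0) (189.08248062015502, 262.77860465116277) [0.6088 0.143  0.041 ]
(array([0.5278, 0.1722, 0.0373]), np.float64(0.0005270743796939033))
(array([0.5096, 0.1409, 0.1339]), np.float64(0.03819832033960914))
(array([0.5344, 0.1629, 0.1515]), np.float64(0.03276773277337226))
(array([ 0.561 ,  0.1288, -0.0702]), np.float64(0.04792094682787832))
(array([0.5402, 0.0972, 0.0372]), np.float64(0.0004301560589058475))
(array([0.5627, 0.1235, 0.075 ]), np.float64(0.07859401025450681))
gran ((286.1116943359375, 224.56344604492188), (64.12234497070312, 47.308040618896484), 85.91438293457031) [ 0.5784 -0.0783  0.036 ] [[0.6591818080318703, -0.012286623815721182], [0.6652642840676304, -0.13655179611284202], [0.49764555537681204, -0.1433292107799845], [0.4916952858002236, -0.02097219990280679]] 0.12441394439836205 0.1677556900897748
tray ((378.5384826660156, 215.1923065185547), (59.81542205810547, 48.04845428466797), 78.69007110595703) [ 0.5984 -0.322   0.026 ] [[0.6650463318363644, -0.24758862201925297], [0.6872794242853274, -0.3728883067124669], [0.5315616100136065, -0.3954168003770919], [0.5096288687399354, -0.27192314260466754]] 0.12725691094814054 0.15733903110277253
```
Plate centres: left (0.528,0.172), right (0.540,0.097). Vector left->right = (0.0124,-0.075): nest -y direction => nest yaw: y axis = (-0.0124,0.075)/0.076 → yaw = atan2(0.0124,.075)=0.163 rad. Granite yaw ~ atan2... x edge from (0.4976,-.1433) to (.6653,-.1366): 0.04. Tray x edge: (.6650-.5096, -.2476+.2719) → 0.155.

Run:
```python
from h import *
np.set_printoptions(precision=4,suppress=True)
t=load('top0');s=load('side0')
for a,b in(((405,256),(408,155)),((350,360),(460,275)),((416,262),(418,153)),((497,300),(530,110))):print(tri(t,a,s,b))
c=shot('wrist','w0');print(c['pose'],c['fx'],c['k1'])
```

```text
(array([ 0.4878, -0.376 ,  0.0648]), np.float64(0.004156766468409673))
(array([ 0.232 , -0.231 ,  0.0283]), np.float64(0.0015067569830697315))
(array([ 0.4747, -0.4013,  0.0633]), np.float64(0.0015768813307080794))
(array([ 0.3603, -0.5541,  0.1832]), np.float64(0.06124538423842194))
[[ 0.2635 -0.919  -0.2933  0.2452]
 [-0.9646 -0.2516 -0.0785 -0.5811]
 [-0.0017  0.3036 -0.9528  0.3845]
 [ 0.      0.      0.      1.    ]] 317.86159784986023 -0.05223989224199028
```

View pics/w0.png

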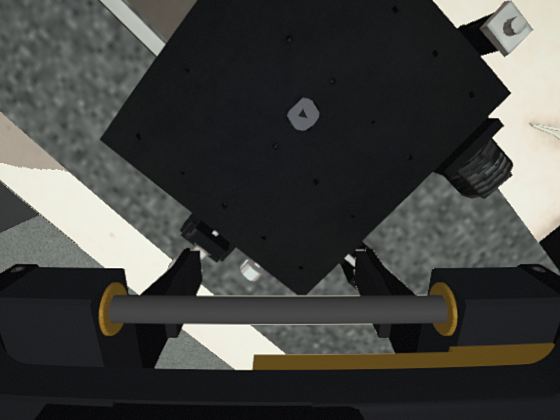

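The wrist view shows the gripper over a black machine with its top just below the fingertips, so I'll lift first and then swing to the nest.

tcp_steps --moves '[[[0,0,-0.04,0,0.087],[0.02,0,-0.08,0,0.087],[0.06,-0.03,-0.09,0,0.087],[0.1,-0.05,-0.09,0,0.087],[0.15,-0.07,-0.09,0,0.087],[0.19,-0.1,-0.09,0,0.087],[0.23,-0.12,-0.09,0,0.087],[0.27,-0.14,-0.09,0,0.087],[0.305,-0.16,-0.09,0,0.087],[0.32,-0.2,-0.09,0,0.087],[0.34,-0.24,-0.09,0,0.087],[0.34,-0.24,-0.09,0,0.087]]]'

```text
time: 1.35
ee_pos: [0.4317, -0.2755, 0.3351]
eef_rot: [0.991, 0.137, 0.001, -0.0]
ft_force: [-0.7, 0.2, -0.2]
width: 0.087
grip_force: 0.0
```

tcp_steps --moves '[[[0.02,-0.045,0,0,0.087],[0.04,-0.09,0,0,0.087],[0.06,-0.13,0,0,0.087],[0.07,-0.18,0,0.05,0.06],[0.08,-0.22,0,0.104,0.03],[0.09,-0.27,0,0.104,0],[0.1,-0.31,0,0.104,0],[0.11,-0.36,0,0.104,0],[0.12,-0.4,0,0.104,0],[0.134,-0.382,0,0.104,0],[0.134,-0.382,0,0.104,0]]]'

```text
time: 2.45
ee_pos: [0.4593, 0.1209, 0.3341]
eef_rot: [0.997, 0.081, -0.0, 0.0]
ft_force: [0.2, -1.2, 0.2]
width: 0.0311
grip_force: 0.0
```

tcp_steps --moves '[[[0,0,0.05,0,0],[0,0,0.1,0,0],[0,0,0.15,0,0],[0,0,0.18,0,0],[0,0,0.18,0,0],[0,0,0.18,0,0],[0,0,0.18,0,0]]]'

```text
time: 3.15
ee_pos: [0.4593, 0.1222, 0.1566]
eef_rot: [0.997, 0.081, 0.001, -0.0]
ft_force: [-0.0, -0.5, -0.1]
width: 0.0007
grip_force: 0.0
```

Run:
```python
from h import *
np.set_printoptions(precision=4,suppress=True)
c=shot('wrist','w1');print(c['pose']);print(r.read_state()['ee_pos'],proj(c,[.528,.172,.041]))
```

```text
[[ 0.1615 -0.9412 -0.2968  0.5412]
 [-0.9869 -0.1541 -0.0484  0.1353]
 [-0.0002  0.3007 -0.9537  0.2976]
 [ 0.      0.      0.      1.    ]]
[0.4593 0.1222 0.1566] [228.5785 121.2147]
```

View pics/w1.png

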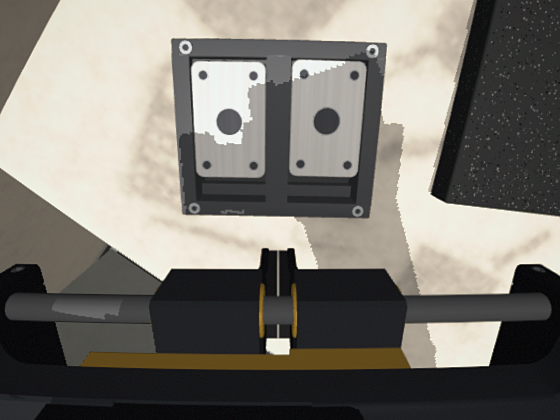

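The wrist view shows the left plate at (229,120) and the right at (327,118), with the pocket gaps and slope visible below them around rows 180–205. I'll move over the press point for a second view.

tcp_steps --moves '[[[0.02,-0.02,0,0,0],[0.04,-0.037,0,0,0],[0.04,-0.037,0,0,0],[0.04,-0.037,0,0,0],[0.04,-0.037,0,0,0]]]'

```text
time: 3.7
ee_pos: [0.4916, 0.1644, 0.1551]
eef_rot: [0.997, 0.081, 0.0, 0.0]
ft_force: [1.2, 0.5, 0.5]
width: 0.0003
grip_force: 0.0
```

Create meas.py:
```python
from h import *
def plates(c,guess,lo=None,box=75):
    g=cv2.cvtColor(c['img'],cv2.COLOR_RGB2GRAY);u,v=proj(c,guess).astype(int)
    m=np.zeros_like(g);sl=np.s_[max(0,v-box):v+box,max(0,u-box):u+box];m[sl]=(g[sl]>(lo or 125))*255
    n,l,st,ce=cv2.connectedComponentsWithStats(m)
    k=1+np.argmin([np.hypot(*(ce[i]-[u,v]))+(1000 if st[i,4]<800 else 0) for i in range(1,n)])
    cn=max(cv2.findContours((l==k).astype(np.uint8),cv2.RETR_EXTERNAL,cv2.CHAIN_APPROX_NONE)[0],key=cv2.contourArea)
    return cv2.convexHull(cn),(u,v)
```

Run:
```python
from meas import *
np.set_printoptions(precision=4,suppress=True)
a=load('w1');b=shot('wrist','w2');print(r.read_state()['ee_pos'])
for gs in([.528,.172,.041],[.540,.097,.041]):
    C=[]
    for c in(a,b):
        h,_=plates(c,gs);R=cv2.minAreaRect(h);M=cv2.moments(h);ce=(M['m10']/M['m00'],M['m01']/M['m00']);C.append(ce)
        W=np.array([onz(c,*p[0],.041)[:2] for p in h],np.float32)*1000;print(R[1],ce,cv2.minAreaRect(W))
    print(tri(a,C[0],b,C[1]))
```

```text
[0.4915 0.1642 0.155 ]
(116.0, 74.0) (228.95772467045614, 117.76431758449972) ((527.9971313476562, 171.71780395507812), (87.98966217041016, 55.99123001098633), 8.347583770751953)
(69.99998474121094, 107.99998474121094) (275.4532857730827, 167.0874605570037) ((527.789306640625, 171.76622009277344), (87.92772674560547, 55.60848617553711), 8.149497985839844)
(array([0.5306, 0.1721, 0.0408]), np.float64(0.00019585980483253246))
(73.36026763916016, 116.18907928466797) (325.9790124212201, 117.07161067939383) ((540.8969116210938, 96.97469329833984), (87.93335723876953, 55.74776840209961), 8.173521995544434)
(70.5518569946289, 109.64207458496094) (369.0903966597077, 166.50760844351657) ((540.7682495117188, 96.99095916748047), (87.57243347167969, 55.78233337402344), 7.728377342224121)
(array([0.5434, 0.0976, 0.0414]), np.float64(7.304072359606798e-05))
```

tcp_steps --moves '[[[0.002,-0.002,0.03,0.01,0],[0.002,-0.002,0.06,0.01,0],[0.002,-0.002,0.08,0.01,0],[0.002,-0.002,0.088,0.01,0],[0.002,-0.002,0.088,0.01,0],[0.002,-0.002,0.088,0.01,0]]]' --grip_force 20

```text
time: 4.35
ee_pos: [0.4937, 0.1673, 0.0676]
eef_rot: [0.997, 0.076, 0.001, 0.0]
ft_force: [0.2, -0.1, 0.4]
width: -0.0
grip_force: 0.0
```

tcp_steps --moves '[[[0,0,0.001,0,0],[0,0,0.002,0,0],[0,0,0.003,0,0],[0,0,0.004,0,0],[0,0,0.005,0,0],[0,0,0.005,0,0]]]'

```text
time: 4.95
ee_pos: [0.4931, 0.1673, 0.0614]
eef_rot: [0.997, 0.076, -0.0, 0.0]
ft_force: [-0.6, 0.1, -0.3]
width: 0.0002
grip_force: 0.2
```

tcp_steps --moves '[[[0,0,0.001,0,0],[0,0,0.002,0,0],[0,0,0.003,0,0],[0,0,0.004,0,0],[0,0,0.005,0,0],[0,0,0.005,0,0]]]'

```text
time: 5.55
ee_pos: [0.4931, 0.1673, 0.0564]
eef_rot: [0.997, 0.076, -0.0, 0.0]
ft_force: [-0.5, -0.1, 0.3]
width: 0.0005
grip_force: 0.2
```

tcp_steps --moves '[[[0,0,0.001,0,0],[0,0,0.002,0,0],[0,0,0.003,0,0],[0,0,0.003,0,0]]]'

```text
time: 5.95
ee_pos: [0.4932, 0.1674, 0.0537]
eef_rot: [0.997, 0.076, 0.0, 0.0]
ft_force: [-1.4, -0.9, 4.0]
width: 0.0008
grip_force: 2.0
```

tcp_steps --moves '[[[0,0,0.001,0,0],[0,0,0.002,0,0],[0,0,0.002,0,0]]]'

```text
time: 6.25
ee_pos: [0.4935, 0.1675, 0.053]
eef_rot: [0.997, 0.076, 0.0, 0.001]
ft_force: [-9.0, -4.2, 22.2]
width: 0.0004
grip_force: 11.9
```

Run:
```python
from h import *
shot('wrist','w3');c=shot('side','s3');im=cv2.imread('pics/s3.png')[200:360,120:320]
w=cv2.imread('pics/w3.png')[60:360,:]
cv2.imwrite('pics/c3.png',np.vstack([cv2.resize(im,(400,320),interpolation=cv2.INTER_CUBIC),cv2.resize(w,(400,214))]))
```

```text
(no output)
```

View pics/c3.png

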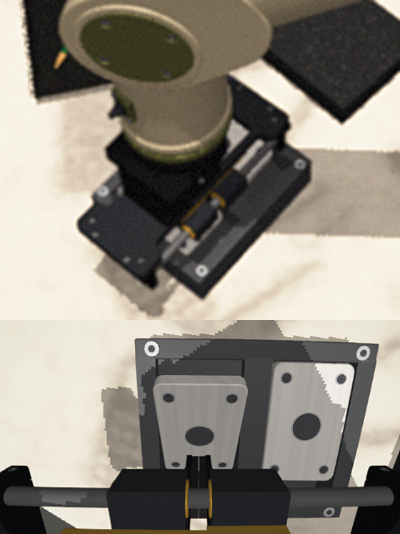

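The plate is tilted on the slope with its far end up (crop about (200,385)), and the press is seated. Next I draw it down the slope.

tcp_steps --moves '[[[-0.001,0,0.0005,0,0],[-0.002,0,0.001,0,0],[-0.003,0,0.0016,0,0],[-0.004,0,0.0021,0,0],[-0.004,0,0.0021,0,0]]]'

```text
time: 6.85
ee_pos: [0.4925, 0.1675, 0.0525]
eef_rot: [0.997, 0.076, 0.004, -0.0]
ft_force: [-0.4, -3.0, 26.5]
width: 0.0004
grip_force: 11.7
```

tcp_steps --moves '[[[-0.001,0,0.0005,0,0],[-0.002,0,0.001,0,0],[-0.003,0,0.0016,0,0],[-0.004,0,0.0021,0,0],[-0.004,0,0.0021,0,0]]]'

```text
time: 7.35
ee_pos: [0.4884, 0.1674, 0.0504]
eef_rot: [0.997, 0.076, 0.004, -0.001]
ft_force: [-0.7, -0.0, 25.6]
width: 0.0002
grip_force: 11.4
```

Run:
```python
from h import *
shot('wrist','w4');w=cv2.imread('pics/w4.png')[60:360,:]
cv2.imwrite('pics/c4.png',w)
```

```text
(no output)
```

View pics/c4.png

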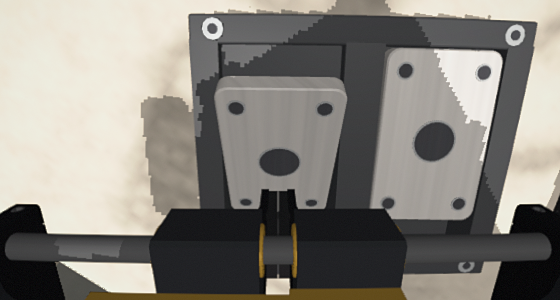

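The plate is tilted, with its far edge at about row 90 of the crop and a gap opening to the end wall. I'll keep drawing.

tcp_steps --moves '[[[-0.001,0,0.0005,0,0],[-0.002,0,0.001,0,0],[-0.003,0,0.0016,0,0],[-0.004,0,0.0021,0,0],[-0.004,0,0.0021,0,0]]]'

```text
time: 7.9
ee_pos: [0.4844, 0.167, 0.0483]
eef_rot: [0.997, 0.076, 0.004, -0.001]
ft_force: [-2.4, -0.4, 23.8]
width: 0.0005
grip_force: 11.3
```

tcp_steps --moves '[[[-0.001,0,0.0005,0,0],[-0.002,0,0.001,0,0],[-0.003,0,0.0016,0,0],[-0.004,0,0.0021,0,0],[-0.004,0,0.0021,0,0]]]'

```text
time: 8.4
ee_pos: [0.4818, 0.1668, 0.0469]
eef_rot: [0.997, 0.076, 0.005, -0.001]
ft_force: [2.2, 0.6, 26.5]
width: 0.0003
grip_force: 11.5
```

Run:
```python
from h import *
np.set_printoptions(precision=4,suppress=True)
c=shot('wrist','w5')
# far top edge of left plate in w3,w4,w5: column scan near plate middle; metres at plane z=.058
for n in('w3','w4','w5'):
    c=load(n);g=cv2.cvtColor(c['img'],cv2.COLOR_RGB2GRAY).astype(float)
    o=[]
    for yy in(-.01,0,.01):
        # walk in nest x along z=.057
        P=[np.array([.528,.1717,.057])+x/1000*np.array([.989,.148,0])+yy*np.array([-.148,.989,0]) for x in np.arange(-10,60,.5)]
        v=cv2.remap(g.astype(np.float32),np.array([[proj(c,p)[0] for p in P]],np.float32),np.array([[proj(c,p)[1] for p in P]],np.float32),1)[0]
        d=v[2:]-v[:-2];k=np.argsort(d)[:3];o.append([np.arange(-10,60,.5)[k+1].tolist()])
    print(n,o)
```

```text
w3 [[[38.0, 37.5, 33.0]], [[-7.0, 38.0, -7.5]], [[38.0, 38.5, 33.0]]]
w4 [[[33.5, 33.0, 28.5]], [[33.5, 33.0, 29.0]], [[33.5, 46.0, 34.0]]]
w5 [[[28.0, 27.5, 23.5]], [[28.0, 44.5, 45.0]], [[28.0, 45.0, 44.5]]]
```

tcp_steps --moves '[[[-0.001,0,0.0005,0,0],[-0.002,0,0.001,0,0],[-0.003,0,0.0013,0,0],[-0.003,0,0.0013,0,0],[-0.003,0,0.0013,0,0]]]'

```text
time: 8.95
ee_pos: [0.4781, 0.1663, 0.045]
eef_rot: [0.997, 0.076, 0.004, -0.001]
ft_force: [1.0, 0.2, 22.4]
width: 0.001
grip_force: 9.8
```

tcp_steps --moves '[[[0.002,0,-0.002,0,0],[0.004,0,-0.004,0,0],[0.004,0,-0.01,0,0],[0,0,-0.04,0,0.03],[-0.01,0,-0.08,0,0.087],[-0.01,0,-0.08,0,0.087],[-0.01,0,-0.08,0,0.087]]]'

```text
time: 9.65
ee_pos: [0.4649, 0.1625, 0.1225]
eef_rot: [0.997, 0.076, 0.001, 0.0]
ft_force: [0.3, -0.7, -0.2]
width: 0.0246
grip_force: 0.0
```

Run:
```python
from h import *
np.set_printoptions(precision=4,suppress=True)
c=shot('wrist','w6');s=shot('side','s6');t=shot('top','t6')
cv2.imwrite('pics/c6.png',np.vstack([cv2.resize(cv2.imread('pics/w6.png')[0:260,100:460],(540,390)),cv2.resize(cv2.imread('pics/s6.png')[220:360,140:320],(270,210)).repeat(1,0).copy() if 0 else cv2.resize(cv2.imread('pics/s6.png')[230:330,140:410],(540,200))]))
print(r.read_state()['ee_pos'])
```

```text
[0.464  0.1625 0.1209]
```

View pics/c6.png

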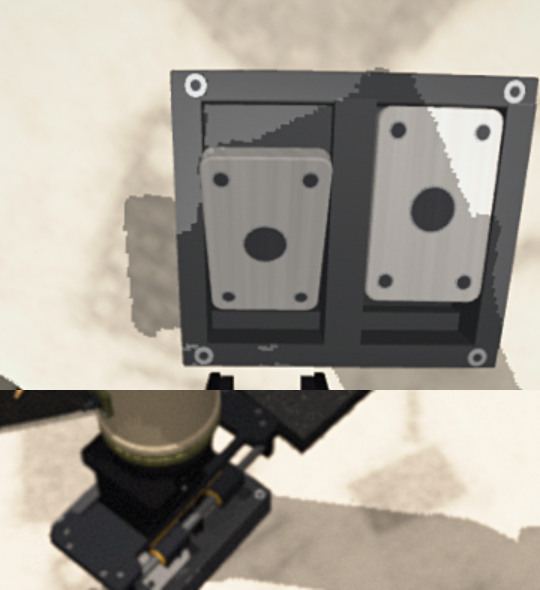

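The plate stays tilted: its far top edge is at about row 155 of the crop, the near end is at the step, and the holes show clearly. I'll triangulate the holes from two wrist positions.

tcp_steps --moves '[[[0.02,-0.01,0,0,0.087],[0.04,-0.01,0,0,0.087],[0.04,-0.01,0,0,0.087],[0.04,-0.01,0,0,0.087]]]'

```text
time: 10.2
ee_pos: [0.5018, 0.1789, 0.1207]
eef_rot: [0.997, 0.076, -0.001, -0.0]
ft_force: [-0.2, 0.4, 0.3]
width: 0.0682
grip_force: 0.0
```

Create holes.py:
```python
from meas import *
def holes(c,guess,lo,box):
    g=cv2.cvtColor(c['img'],cv2.COLOR_RGB2GRAY);h,_=plates(c,guess,lo,box)
    m=np.zeros_like(g);cv2.drawContours(m,[h],-1,255,-1);m=cv2.erode(m,np.ones((5,5)))
    d=((g<lo-20)&(m>0)).astype(np.uint8);n,l,st,ce=cv2.connectedComponentsWithStats(d)
    return [(int(st[i,4]),ce[i].round(1).tolist()) for i in range(1,n) if st[i,4]>12],cv2.minAreaRect(h)
```

Run:
```python
from holes import *
a=load('w6');b=shot('wrist','w7');print(r.read_state()['ee_pos'])
for c in(a,b):print(holes(c,[.517,.170,.042],100,75))
```

```text
[0.50152234 0.17886963 0.12088528]
([(39, [235.3, 90.6]), (421, [282.5, 92.9]), (66, [246.9, 119.4]), (70, [306.5, 119.8]), (1971, [235.9, 192.9]), (491, [276.4, 162.4]), (34, [251.9, 197.5]), (33, [300.2, 197.9])], ((261.5, 155.5), (149.0, 119.0), 90.0))
([(53, [264.0, 179.7]), (56, [321.3, 180.1]), (383, [290.9, 214.8]), (15, [266.3, 243.1]), (22, [312.7, 243.7])], ((293.0, 204.5), (91.0, 84.0), 90.0))
```

Run:
```python
from holes import *
np.set_printoptions(precision=4,suppress=True)
a=load('w6');b=load('w7')
A=[(246.9,119.4),(306.5,119.8),(276.4,162.4),(251.9,197.5),(300.2,197.9)]
B=[(264,179.7),(321.3,180.1),(290.9,214.8),(266.3,243.1),(312.7,243.7)]
P=[]
for p,q in zip(A,B):
    x,e=tri(a,p,b,q);P.append(x);print(x,e)
P=np.array(P);c=P[[0,1,3,4]].mean(0)
ux=(P[0]+P[1]-P[3]-P[4]);L=np.linalg.norm(ux)/2;ux/=np.linalg.norm(ux)
print(c,'yaw',np.arctan2(ux[1],ux[0]),'tilt',np.degrees(np.arcsin(ux[2])),L)
d=P[0]-P[1]+P[3]-P[4];print('lat yaw',np.arctan2(-d[0],d[1]))
print('far top edge mid',c+ux*.044,'near',c-ux*.044)
```

```text
[0.5392 0.1935 0.0537] 0.00023013107700643696
[0.5447 0.1559 0.0538] 6.081790749445742e-05
[0.5124 0.1704 0.0377] 1.7289658817718817e-05
[0.4793 0.1849 0.02  ] 0.00033779290839455983
[0.485  0.1471 0.0209] 0.000270837874956962
[0.512  0.1704 0.0371] yaw 0.14463680516579716 tilt 28.867468171842454 0.06901570828227836
lat yaw 0.14758685893602577
far top edge mid [0.5502 0.1759 0.0584] near [0.4739 0.1648 0.0159]
```

tcp_steps --moves '[[[0.02,0.005,0,0.007,0.07],[0.038,0.01,0.01,0.007,0.07],[0.038,0.01,0.03,0.007,0.07],[0.038,0.01,0.045,0.007,0.07],[0.038,0.01,0.051,0.007,0.07],[0.038,0.01,0.0545,0.007,0.07],[0.038,0.01,0.0545,0.007,0.07],[0.038,0.01,0.0545,0.007,0.07]]]' --grip_force 25

```text
time: 11.05
ee_pos: [0.5418, 0.175, 0.068]
eef_rot: [0.997, 0.073, 0.0, -0.0]
ft_force: [-0.3, 0.4, 0.1]
width: 0.0699
grip_force: 0.0
```

tcp_steps --moves '[[[0,0,0,0,0.05],[0,0,0,0,0.05],[0,0,0,0,0.05],[0,0,0,0,0.05],[0,0,0,0,0.05],[0,0,0,0,0.05]]]' --grip_force 25

```text
time: 11.65
ee_pos: [0.5418, 0.1749, 0.0676]
eef_rot: [0.997, 0.073, 0.0, 0.0]
ft_force: [-0.1, -1.3, 3.7]
width: 0.0558
grip_force: 25.0
```

tcp_steps --moves '[[[0,0,0,0,0.05],[0,0,-0.003,0,0.05],[0,0,-0.008,0,0.05],[0,0,-0.02,0,0.05],[0,0,-0.04,0,0.05],[0,0,-0.06,0,0.05],[0,0,-0.07,0,0.05],[0,0,-0.07,0,0.05],[0,0,-0.07,0,0.05]]]' --grip_force 40

```text
time: 12.55
ee_pos: [0.5413, 0.1746, 0.1369]
eef_rot: [0.997, 0.073, -0.0, 0.0]
ft_force: [1.5, -0.0, -1.7]
width: 0.0557
grip_force: 40.0
```

Run:
```python
from h import *
np.set_printoptions(precision=4,suppress=True)
w=shot('wrist','w8');s=shot('side','s8');print(r.read_state()['ee_pos'],r.read_state()['ft_force'])
cv2.imwrite('pics/c8.png',np.hstack([cv2.imread('pics/w8.png')[:,100:460],cv2.imread('pics/s8.png')[:,50:450]]))
```

```text
[0.5411 0.1745 0.1363] [ 0.1916 -0.1348 -2.614 ]
```

View pics/c8.png

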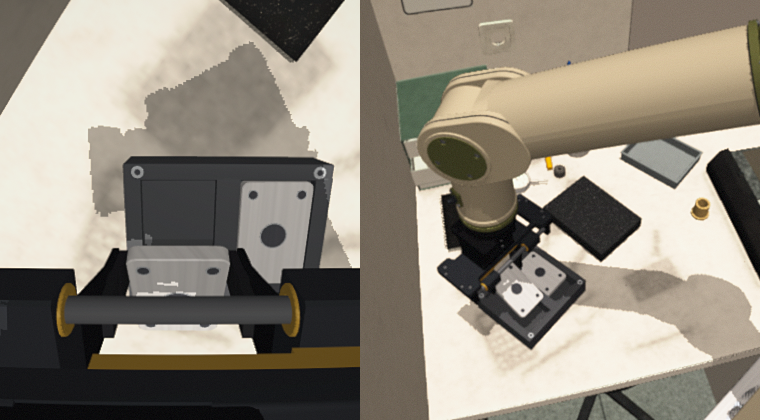

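The plate is held tilted with its tail low and the other plate is still in its pocket. I'll check the height and pose of the granite from the two fixed views while carrying.

tcp_steps --moves '[[[0,0,-0.02,0.02,0.05],[0.003,0.03,-0.025,0.04,0.05],[0.006,0.065,-0.025,0.06,0.05],[0.01,0.1,-0.025,0.08,0.05],[0.012,0.135,-0.025,0.1,0.05],[0.015,0.17,-0.025,0.106,0.05],[0.018,0.205,-0.025,0.106,0.05],[0.02,0.235,-0.025,0.106,0.05],[0.022,0.258,-0.025,0.106,0.05],[0.022,0.258,-0.025,0.106,0.05],[0.022,0.258,-0.025,0.106,0.05]]]'

```text
time: 13.75
ee_pos: [0.6004, -0.0774, 0.1614]
eef_rot: [1.0, 0.019, -0.001, -0.0]
ft_force: [-0.3, 1.4, -2.5]
width: 0.0553
grip_force: 40.0
```

Run:
```python
from h import *
np.set_printoptions(precision=4,suppress=True)
t=load('top0');s=load('side0')
def quad(c,b,th):
    g=cv2.cvtColor(c['img'],cv2.COLOR_RGB2GRAY);m=np.zeros_like(g);x0,y0,x1,y1=b;m[y0:y1,x0:x1]=(g[y0:y1,x0:x1]<th)*255
    m=cv2.morphologyEx(m,cv2.MORPH_OPEN,np.ones((5,5)));k=max(cv2.findContours(m,cv2.RETR_EXTERNAL,cv2.CHAIN_APPROX_NONE)[0],key=cv2.contourArea)
    h=cv2.convexHull(k);return cv2.approxPolyDP(h,3,True)[:,0]
a=quad(t,(250,180,325,270),90);b=quad(s,(225,165,340,265),90);print(a.tolist(),b.tolist())
for p in a:
    q=proj(s,onz(t,*p,.036));j=np.argmin(np.hypot(*(b-q).T));print(p,q,b[j],*tri(t,p,s,b[j]))
t2=quad(t,(345,175,412,252),165);print(t2.tolist(),[onz(t,*p,.026).round(4).tolist() for p in t2])
w=shot('wrist','w9');cv2.imwrite('pics/c9.png',cv2.imread('pics/w9.png'))
```

```text
[[306, 192], [311, 254], [265, 257], [261, 195]] [[270, 178], [276, 178], [330, 218], [329, 226], [293, 259], [234, 215], [234, 206]]
[306 192] [273.8135 175.6686] [276 178] [ 0.6616 -0.1351  0.0275] 0.0054379106125622256
[311 254] [330.3934 217.3022] [330 218] [ 0.5002 -0.1408  0.0332] 0.0006568352233323279
[265 257] [291.0305 252.0096] [293 259] [ 0.4929 -0.0227  0.0115] 0.0055451653557912145
[261 195] [234.5309 206.0156] [234 206] [ 0.6576 -0.0139  0.0359] 0.001111148812801302
[[395, 183], [407, 239], [361, 247], [351, 191]] [[0.6824, -0.3694, 0.026], [0.5337, -0.393, 0.026], [0.5154, -0.2726, 0.026], [0.6638, -0.2525, 0.026]]
```

View pics/c9.png

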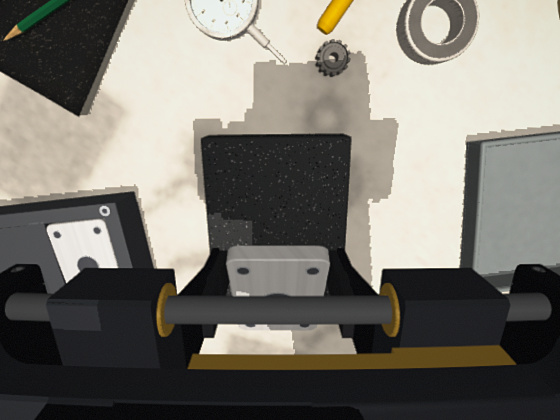

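The plate is centred over the granite (far edge at row 135, columns 203–350; plate middle at column 278). Next I lower until its tail touches.

tcp_steps --moves '[[[0,0,0.03,0,0.05],[0,0,0.05,0,0.05],[0,0,0.059,0,0.05],[0,0,0.059,0,0.05],[0,0,0.059,0,0.05]]]'

```text
time: 14.3
ee_pos: [0.6013, -0.0766, 0.1042]
eef_rot: [1.0, 0.02, 0.0, -0.0]
ft_force: [0.3, 0.2, -2.4]
width: 0.0559
grip_force: 40.0
```

tcp_steps --moves '[[[0,0,0.0015,0,0.05],[0,0,0.003,0,0.05],[0,0,0.0045,0,0.05],[0,0,0.0045,0,0.05],[0,0,0.0045,0,0.05]]]' --grip_force 20

```text
time: 14.8
ee_pos: [0.6009, -0.0773, 0.0989]
eef_rot: [1.0, 0.02, 0.0, 0.0]
ft_force: [-0.9, 0.9, -2.3]
width: 0.0558
grip_force: 20.0
```

tcp_steps --moves '[[[0,0,0.001,0,0.05],[0,0,0.002,0,0.05],[0,0,0.003,0,0.05],[0,0,0.003,0,0.05]]]' --grip_force 15

```text
time: 15.2
ee_pos: [0.601, -0.0773, 0.0959]
eef_rot: [1.0, 0.02, 0.0, 0.0]
ft_force: [0.8, -0.9, -0.9]
width: 0.0554
grip_force: 15.0
```

tcp_steps --moves '[[[0.001,0,0.002,0,0.05],[0.002,0,0.004,0,0.05],[0.003,0,0.006,0,0.05],[0.004,0,0.008,0,0.05],[0.004,0,0.008,0,0.05]]]'

```text
time: 15.7
ee_pos: [0.605, -0.0771, 0.0876]
eef_rot: [1.0, 0.02, 0.0, -0.0]
ft_force: [1.7, -0.3, 1.3]
width: 0.0558
grip_force: 15.0
```

tcp_steps --moves '[[[0.001,0,0.002,0,0.05],[0.002,0,0.0045,0,0.05],[0.003,0,0.0065,0,0.05],[0.0035,0,0.0085,0,0.05],[0.0035,0,0.0085,0,0.05]]]' --grip_force 12

```text
time: 16.2
ee_pos: [0.6082, -0.077, 0.079]
eef_rot: [1.0, 0.02, -0.0, -0.0]
ft_force: [0.0, 0.3, 0.9]
width: 0.0555
grip_force: 12.0
```

tcp_steps --moves '[[[0.001,0,0.002,0,0.05],[0.0013,0,0.004,0,0.05],[0.0017,0,0.006,0,0.05],[0.002,0,0.009,0,0.05],[0.002,0,0.009,0,0.05]]]'

```text
time: 16.7
ee_pos: [0.6102, -0.0769, 0.0699]
eef_rot: [1.0, 0.02, -0.0, 0.0]
ft_force: [-0.6, 1.1, -0.5]
width: 0.0559
grip_force: 12.0
```

tcp_steps --moves '[[[0.0005,0,0.002,0,0.05],[0.001,0,0.004,0,0.05],[0.001,0,0.006,0,0.05],[0.001,0,0.006,0,0.05]]]' --grip_force 8

```text
time: 17.1
ee_pos: [0.6112, -0.0768, 0.064]
eef_rot: [1.0, 0.02, -0.0, -0.0]
ft_force: [0.1, 0.2, -1.4]
width: 0.0559
grip_force: 8.0
```

Run:
```python
from h import *
np.set_printoptions(precision=4,suppress=True)
w=shot('wrist','w10')
from holes import holes
print(r.read_state()['ee_pos'])
print(holes(w,[.578,-.078,.046],110,110))
```

```text
[ 0.6112 -0.0769  0.0641]
([(145, [278.0, 328.4])], ((277.5, 339.0), (30.0, 93.0), 90.0))
```

tcp_steps --moves '[[[0,0,0.001,0,0.05],[0,0,0.0015,0,0.05],[0,0,0.0015,0,0.05]]]' --grip_force 6

```text
time: 17.45
ee_pos: [0.6114, -0.0769, 0.0628]
eef_rot: [1.0, 0.02, 0.0, 0.0]
ft_force: [-0.4, 0.1, -0.4]
width: 0.0561
grip_force: 6.0
```

tcp_steps --moves '[[[0,0,0.0007,0,0.05],[0,0,0.0014,0,0.05],[0,0,0.0014,0,0.05]]]' --grip_force 6

```text
time: 17.75
ee_pos: [0.6114, -0.0769, 0.0614]
eef_rot: [1.0, 0.02, 0.0, 0.0]
ft_force: [0.7, 1.0, -0.6]
width: 0.056
grip_force: 6.0
```

tcp_steps --moves '[[[0,0,0.0005,0,0.05],[0,0,0.001,0,0.05],[0,0,0.001,0,0.05]]]' --grip_force 5

```text
time: 18.05
ee_pos: [0.6115, -0.0768, 0.061]
eef_rot: [1.0, 0.02, 0.0, 0.0]
ft_force: [-1.6, 0.8, 4.2]
width: 0.0564
grip_force: 5.0
```

tcp_steps --moves '[[[0,0,0,0,0.06],[0,0,0,0,0.07],[0,0,0,0,0.08],[0,0,-0.01,0,0.08],[0,0,-0.04,0,0.06],[-0.03,0,-0.07,0,0.03],[-0.07,0,-0.07,0,0],[-0.09,0,-0.07,0,0],[-0.09,0,-0.07,0,0]]]'

```text
time: 18.95
ee_pos: [0.5194, -0.081, 0.1313]
eef_rot: [1.0, 0.02, -0.0, 0.001]
ft_force: [0.4, -0.4, -0.7]
width: 0.048
grip_force: 0.0
```

Create flat.py:
```python
from holes import *
np.set_printoptions(precision=4,suppress=True)
def flat(c,g,z=.046,lo=115,box=85):
    h,_=plates(c,g,lo,box);W=np.array([onz(c,*p[0],z)[:2] for p in h],np.float32)*1000
    return cv2.minAreaRect(W),holes(c,g,lo,box)[0]
```

Run:
```python
from flat import *
w=shot('wrist','w11');print(r.read_state()['ee_pos'],flat(w,[.580,-.078,.046]))
cv2.imwrite('pics/c11.png',cv2.imread('pics/w11.png'))
```

```text
[ 0.521  -0.0809  0.1315] (((579.3873291015625, -78.30271911621094), (87.3955078125, 56.08135223388672), 2.2352981567382812), [(69, [248.0, 94.0]), (69, [305.0, 94.0]), (644, [276.5, 145.0]), (56, [250.6, 192.4]), (54, [302.6, 192.4])])
```

View pics/c11.png

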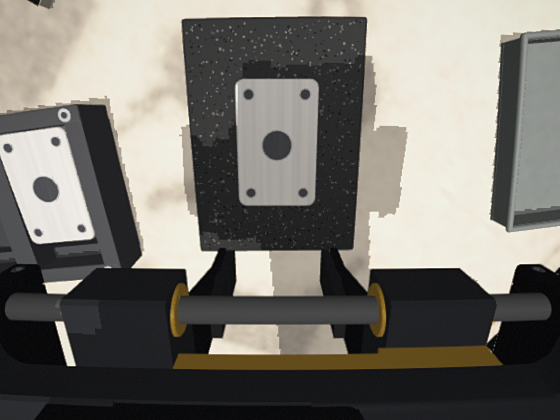

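The plate lies flat in the middle of the granite at (276,145). I close the fingers and feel the near-left corner first, after taking a baseline force reading at hover.

Create fz.py:
```python
from h import *
def fz(n=8):
    v=[]
    for _ in range(n): r.camera('top');v.append(r.read_state()['ft_force'][2])
    s=r.read_state();print('t %.2f tipz %.4f fz %.2f +- %.2f'%(s['time'],s['ee_pos'][2]-.022,np.mean(v),np.std(v)/n**.5))
```

```text
(no output)
```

tcp_steps --moves '[[[0.02,-0.022,0.02,0,0],[0.0215,-0.022,0.04,0,0],[0.0215,-0.022,0.055,0,0],[0.0215,-0.022,0.057,0,0],[0.0215,-0.022,0.057,0,0],[0.0215,-0.022,0.057,0,0]]]' --grip_force 20

```text
time: 19.6
ee_pos: [0.5426, -0.0579, 0.0743]
eef_rot: [1.0, 0.02, 0.001, 0.0]
ft_force: [-0.3, -1.0, 1.3]
width: 0.002
grip_force: 0.0
```

```bash
python3 -c "from fz import *;fz(6)"
```

```text
t 19.90 tipz 0.0519 fz -0.21 +- 0.12
```

tcp_steps --moves '[[[0,0,0.0025,0,0],[0,0,0.004,0,0],[0,0,0.004,0,0]]]'

```text
time: 20.2
ee_pos: [0.5418, -0.0576, 0.0691]
eef_rot: [1.0, 0.02, -0.0, -0.0]
ft_force: [0.2, 0.2, -0.3]
width: 0.0002
grip_force: 0.0
```

```bash
python3 -c "from fz import *;fz(6)"
```

```text
t 20.50 tipz 0.0475 fz 0.30 +- 0.31
```

tcp_steps --moves '[[[0,0,0.001,0,0],[0,0,0.001,0,0]]]'

```text
time: 20.7
ee_pos: [0.5421, -0.0576, 0.0685]
eef_rot: [1.0, 0.02, 0.0, 0.0]
ft_force: [0.2, -0.0, 2.1]
width: 0.0003
grip_force: 0.6
```

```bash
python3 -c "from fz import *;fz(4)"
```

```text
t 20.90 tipz 0.0465 fz 1.74 +- 0.12
```

tcp_steps --moves '[[[0,0,0.0005,0,0],[0,0,0.0005,0,0]]]'

```text
time: 21.1
ee_pos: [0.5422, -0.0576, 0.0685]
eef_rot: [1.0, 0.02, 0.0, 0.0]
ft_force: [-3.1, -0.8, 7.1]
width: 0.0003
grip_force: 3.9
```

```bash
python3 -c "from fz import *;fz(2)"
```

```text
t 21.20 tipz 0.0465 fz 7.57 +- 0.38
```

```bash
sed -i "s/s=r.read_state();print(/s=r.read_state();print('grip %.2f'%s['grip_force'],/" fz.py
```

tcp_steps --moves '[[[0,0,-0.008,0,0],[0.03,0,-0.008,0,0],[0.06,0,-0.008,0,0],[0.074,0,-0.007,0,0],[0.074,0,-0.0045,0,0],[0.074,0,-0.0045,0,0]]]'

```text
time: 21.8
ee_pos: [0.6152, -0.0544, 0.0719]
eef_rot: [1.0, 0.02, -0.001, -0.0]
ft_force: [-1.5, -0.3, 0.8]
width: 0.0006
grip_force: 0.0
```

```bash
python3 -c "from fz import *;fz(3)"
```

```text
grip 0.00 t 21.95 tipz 0.0505 fz 0.05 +- 0.01
```

tcp_steps --moves '[[[0,0,0.0015,0,0],[0,0,0.003,0,0],[0,0,0.003,0,0]]]'

```text
time: 22.25
ee_pos: [0.6157, -0.0548, 0.0693]
eef_rot: [1.0, 0.02, -0.0, 0.0]
ft_force: [-0.5, 0.1, -0.3]
width: 0.0003
grip_force: 0.0
```

```bash
python3 -c "from fz import *;fz(6)"
```

```text
grip 0.00 t 22.55 tipz 0.0475 fz -0.02 +- 0.24
```

tcp_steps --moves '[[[0,0,0.001,0,0],[0,0,0.001,0,0]]]'

```text
time: 22.75
ee_pos: [0.6161, -0.0546, 0.0686]
eef_rot: [1.0, 0.02, 0.0, 0.0]
ft_force: [-0.1, -0.7, 1.4]
width: 0.0005
grip_force: 0.8
```

```bash
python3 -c "from fz import *;fz(4)"
```

```text
grip 1.02 t 22.95 tipz 0.0466 fz 2.03 +- 0.11
```

tcp_steps --moves '[[[0,0,0.0005,0,0],[0,0,0.0005,0,0]]]'

```text
time: 23.15
ee_pos: [0.6161, -0.0546, 0.0685]
eef_rot: [1.0, 0.02, 0.0, 0.0]
ft_force: [-1.1, 0.2, 6.7]
width: 0.0004
grip_force: 3.4
```

```bash
python3 -c "from fz import *;fz(2)"
```

```text
grip 3.37 t 23.25 tipz 0.0465 fz 6.81 +- 0.54
```

tcp_steps --moves '[[[0,0,-0.008,0,0],[0,0.02,-0.008,0,0],[0,0.044,-0.007,0,0],[0,0.044,-0.0045,0,0],[0,0.044,-0.0045,0,0]]]'

```text
time: 23.75
ee_pos: [0.6174, -0.099, 0.0722]
eef_rot: [1.0, 0.019, -0.0, -0.0]
ft_force: [0.1, 0.7, -0.9]
width: 0.0002
grip_force: 0.0
```

```bash
python3 -c "from fz import *;fz(3)"
```

```text
grip 0.00 t 23.90 tipz 0.0506 fz 0.30 +- 0.23
```

tcp_steps --moves '[[[0,0,0.0015,0,0],[0,0,0.003,0,0],[0,0,0.003,0,0]]]'

```text
time: 24.2
ee_pos: [0.6176, -0.0983, 0.0692]
eef_rot: [1.0, 0.02, -0.0, -0.0]
ft_force: [1.0, -0.4, -0.1]
width: 0.0007
grip_force: 0.0
```

```bash
python3 -c "from fz import *;fz(6)"
```

```text
grip 0.00 t 24.50 tipz 0.0475 fz -0.09 +- 0.11
```

tcp_steps --moves '[[[0,0,0.001,0,0],[0,0,0.001,0,0]]]'

```text
time: 24.7
ee_pos: [0.6178, -0.0986, 0.0686]
eef_rot: [1.0, 0.02, 0.0, 0.0]
ft_force: [-0.4, 0.7, 0.9]
width: 0.0008
grip_force: 0.7
```

```bash
python3 -c "from fz import *;fz(4)"
```

```text
grip 0.93 t 24.90 tipz 0.0466 fz 1.69 +- 0.18
```

tcp_steps --moves '[[[0,0,0.0005,0,0],[0,0,0.0005,0,0]]]'

```text
time: 25.1
ee_pos: [0.6178, -0.0986, 0.0685]
eef_rot: [1.0, 0.02, 0.0, 0.0]
ft_force: [-1.3, 0.3, 6.9]
width: 0.0006
grip_force: 3.3
```

```bash
python3 -c "from fz import *;fz(2)"
```

```text
grip 3.24 t 25.20 tipz 0.0465 fz 6.18 +- 0.15
```

tcp_steps --moves '[[[0,0,-0.008,0,0],[-0.03,0,-0.008,0,0],[-0.06,0,-0.008,0,0],[-0.074,0,-0.007,0,0],[-0.074,0,-0.0045,0,0],[-0.074,0,-0.0045,0,0]]]'

```text
time: 25.8
ee_pos: [0.5442, -0.1018, 0.0726]
eef_rot: [1.0, 0.02, 0.0, 0.0]
ft_force: [0.7, 0.1, 0.5]
width: 0.0003
grip_force: 0.0
```

```bash
python3 -c "from fz import *;fz(3)"
```

```text
grip 0.00 t 25.95 tipz 0.0506 fz 0.01 +- 0.27
```

tcp_steps --moves '[[[0,0,0.0015,0,0],[0,0,0.003,0,0],[0,0,0.003,0,0]]]'

```text
time: 26.25
ee_pos: [0.5438, -0.1014, 0.0691]
eef_rot: [1.0, 0.02, -0.0, -0.0]
ft_force: [0.0, -0.2, 0.0]
width: 0.0007
grip_force: 0.0
```

```bash
python3 -c "from fz import *;fz(6)"
```

```text
grip 0.00 t 26.55 tipz 0.0475 fz 0.19 +- 0.14
```

tcp_steps --moves '[[[0,0,0.001,0,0],[0,0,0.001,0,0]]]'

```text
time: 26.75
ee_pos: [0.5439, -0.1016, 0.0686]
eef_rot: [1.0, 0.02, 0.0, 0.0]
ft_force: [0.5, 0.1, 2.1]
width: 0.0003
grip_force: 0.5
```

```bash
python3 -c "from fz import *;fz(4)"
```

```text
grip 0.71 t 26.95 tipz 0.0465 fz 1.41 +- 0.24
```

tcp_steps --moves '[[[0,0,0.0005,0,0],[0,0,0.0005,0,0]]]'

```text
time: 27.15
ee_pos: [0.5439, -0.1016, 0.0685]
eef_rot: [1.0, 0.02, 0.0, 0.0]
ft_force: [-1.9, 0.2, 6.5]
width: 0.0003
grip_force: 3.7
```

```bash
python3 -c "from fz import *;fz(2)"
```

```text
grip 3.64 t 27.25 tipz 0.0465 fz 6.80 +- 0.27
```

All four corners meet the finger at the same height (about 46.5 mm) and turn stiff at once, so the plate is sound and stays on the granite. I'll retreat and check.

tcp_steps --moves '[[[0,0,-0.01,0,0],[0,0,-0.04,0,0],[-0.01,0,-0.08,0,0],[-0.03,0,-0.1,0,0],[-0.03,0,-0.1,0,0],[-0.03,0,-0.1,0,0]]]'

```text
time: 27.85
ee_pos: [0.5138, -0.1031, 0.1684]
eef_rot: [1.0, 0.02, 0.0, 0.001]
ft_force: [0.3, 0.2, -1.2]
width: 0.0001
grip_force: 0.0
```

Run:
```python
from flat import *
w=shot('wrist','w12');t=shot('top','t12');print(flat(w,[.580,-.078,.046]));print(flat(w,[.5408,.097,.041],.041)[0])
print(r.read_state()['ee_pos'])
```

```text
(((579.8829345703125, -78.134765625), (87.96977233886719, 55.906639099121094), 2.552896499633789), [(37, [224.1, 88.1]), (50, [273.2, 87.8]), (484, [249.6, 132.4]), (44, [228.0, 174.2]), (44, [273.4, 174.1])])
((540.4912109375, 97.50859069824219), (88.48778533935547, 57.91895294189453), 8.158785820007324)
[ 0.5137 -0.1027  0.1672]
```

```bash
python3 -c "
from bench import r
print(r.close_job())"
```

```text
the job is handed in; nothing more can be done
None
```

I took the plate out of the left-hand pocket and laid it flat on the middle of the granite; it sat firm under a light press on all four corners, so I left it there. The other plate is still in its pocket, and I handed the job in at about 28 s.

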